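# Unhook the double hook from its shackle and bin both

### The job

The double-armed steel hook standing on the bench is caught under the two bars of a shackle. Lift it a little and twist it a quarter turn so that its arms come up between the bars, then put the hook in the deep square box and the shackle in the long shallow tray, flat on the tray's floor.

Things in the scene. Friction and masses are not known exactly. Their poses are not given: they have to be found in the camera images.
- hook_mid (a point): Bright steel hook, upright, 82 mm tall; point on its axis, 41 mm above its underside. z up. Two arms at the bottom along +x and -x, 43 mm tip to tip, 9 mm thick. A 36 mm collar (underside 9.5 mm below the point) rests on the shackle's bars. Flat lug to grasp: 26 (x) x 12 (y) x 40 mm tall, centre 23 mm above the point. Starts with x across the bars, within 17 degrees; 8 mm of lift is free.
- shackle_mid (a point): Dark steel shackle on two feet, 94 x 50 x 36 mm, 0.3 kg; its centre, 18 mm above its underside. z up. Two bars along x, each 8 wide, 10 tall, tops 18 mm above the point, middles at y = -16 and +16 mm: gap 24 mm, 64 mm long, 40 mm over the outsides (grasp there, along y, at mid-length). Hook arms turn freely below the bars and rise between them when along x within 15 degrees.
- square_box: Open square grey box fixed to the bench, 130 x 130 mm outside, 45 mm deep, walls and floor 4 to 5 mm; origin at the centre of its underside, z up. For the hook. May stand left or right.
- long_tray: Open oblong grey tray fixed to the bench, 130 mm along x, 180 mm along y, walls 26 mm tall, walls and floor 4 to 5 mm; origin at the centre of its underside, z up. For the shackle. May stand left or right.

How it is judged:
By the outcome, as a careful person would: the job done as asked, in the order asked, and still so for the second after the job is handed in, with the robot touching nothing.
It also fails if it takes over 54 s, if anything falls off the work surface, if the arm or the gripper's body presses on something with over 40 N, if the wrist force passes 120 N, or if a joint passes its speed limit or range.

### The arm

A 6-joint arm with a two-finger parallel gripper is mounted at the origin on a cart in front of the work surface, level with it; the furniture and walls round the work are solid. World frame = base frame: x ahead of the robot, y to its left, z up, the work surface at z = 0. Lengths are in m, angles in degrees, forces in N, time in s.
With the tool pointing down it reaches from about 0.4 to 0.825 m from the base axis. Payload 7 kg.
Tool frame: the origin (TCP) lies midway between the tips of the shut fingers; the grasp point (between the pads) lies 19 mm behind it; y points along the fingers, z is the direction in which the jaws open and shut, and the axes are right-handed (so a half turn about y gives the same grasp; the last joint's range is limited). The gripper opens to 88 mm and grips with 3 to 60 N. Pads are 19 mm wide; open, the fingers measure 130 mm over their backs; the gripper's body (78 mm by 193 mm) begins 47 mm behind the grasp point.
Start: joints at [-49.727, 20.546, 0.682, 0, -70.136, -16.507], TCP at [0.272, -0.618, 0.227] pointing down, gripper open.
Joint ranges: [-176.03, 176.03], [-82.01, 121.73], [-58.28, 71.71], [-173.87, 95.51], [-174.79, -0.11], [-173.66, 173.66]. Speed limits (degrees/s): [136.94, 136.94, 172.46, 180, 180, 180].

### API

Orientations are given as [roll, pitch, yaw] about the fixed x, y, z axes, in that order (R = Rz(yaw) Ry(pitch) Rx(roll)).
In Python, from plant import ctrl gives the robot as it stands.
- The arm moves only by the tool step_arm, never from a script. Its argument "rows" is a list that holds one entry, the list of rows, each a list of 7 numbers: the gripper command: -1 is shut, 1 is fully open, values between are in proportion, then the shift along the world's x, y, z in cm, then the turn, a rotation vector about the world's x, y, z in degrees. In form: [[[fingers, tx, ty, tz, rx, ry, rz], ...]]. A call has 1 to 12 rows; each row shifts and turns the commanded pose from where the row before left it; what a row does not reach is not made up. A row lasts 1/8 s, in which the tool goes at most 62.5 mm and 10.7 degrees, less where a joint would pass 70% of its speed; a pose out of reach is approached as far as the arm can. A call is refused whole if a number of a shift passes 6.25 or a number of a turn 10.7, either way. A call with a gripper value outside its range is refused whole. The fingers move at their own pace and stop on an object; the grip force is fixed at half the most. Time passes only in rows, so rows that do not move let the fingers close. It gives the time, the measured TCP pose, the force and the opening at its end, in the units of the state.
- ctrl.get_obs(): the state, without advancing time (a new reading comes with each control period).
- ctrl.snapshot(name): name is "side" or "top" or "wrist"; returns the picture (400x640x3 uint8, blue, green, red); there is no depth.
- ctrl.camera_params(name): a dict with "vertical_fov" (degrees; the focal length in pixels is half the picture's height over the tangent of half this angle, whatever the lens; pixels are square), "cx", "cy" (the principal point, pixels), "rvec" (rotation vector, rad) and "tvec" (3), from world to camera coordinates, as OpenCV has them. Camera axes: x right, y down, z forward; pixel columns grow to the right and rows downward; lengths in m; the calibration is good to about 2 mm. A picture is of the moment at which its call begins: read the wrist's pose just before it. camera_params takes no time and is no camera call; for the wrist camera it gives the pose at the moment of the call.
- ctrl.close_job(): hands the job in, once; it reports no verdict.
The state is a dict: "clock": time; "joint_pos": joint angles; "qvel": joint speeds; "tau": joint torques, N m; "tool_pos": TCP position; "orientation": TCP orientation; "force": force on the tool from outside, world axes, zero at the start; "moment": the same for the moment, N m; "opening": finger opening in m.
Only numpy, scipy, OpenCV 4.12 (cv2) and the standard library are available. Lean on these libraries where they do the work, as an engineer would, in place of code of your own. Each camera call takes 0.05 s, during which the arm holds its last target. There are 200 camera calls.

## Working session

There is one attempt and no reset: what is moved stays moved. The work goes in short steps, Python scripts to look and compute and a tool call to move; the robot and the scene stay as the last step left them, time stands still between calls to the robot, and variables do not carry over. Pictures are saved under pics/ and viewed, about 8 in all and at most 12, crops included, and the job is handed in when it is done.

Besides the shell and the picture viewer there is one more tool, called after "Call:" as a command line: name --argument value ..., lists and objects as JSON in quotes. step_arm: Moves the arm, as the interface text tells. Its arguments: {"type":"object","properties":{"rows":{"type":"array"}},"required":["rows"]}

```bash
mkdir -p pics; ls
python3 - <<'E'
from plant import ctrl
import cv2
o=ctrl.get_obs()
print({k:o[k] for k in ("clock","tool_pos","orientation","force","opening")})
for n in("top","side"):
    cv2.imwrite(f"pics/{n}0.png",ctrl.snapshot(n)); print(n,ctrl.camera_params(n))
E
```

```text
pics
{'clock': 0.0, 'tool_pos': array([ 0.27182033, -0.61734211,  0.22561944]), 'orientation': array([-8.99056096e+01,  8.87035621e-03,  2.37611522e+01]), 'force': array([0.83654904, 0.52095051, 0.21990293]), 'opening': 0.08752913206378789}
top {'vertical_fov': 43.99419939622502, 'cx': 320.5190831051453, 'cy': 195.94478417213836, 'rvec': array([ 2.12014381, -2.17584949,  0.13444581]), 'tvec': array([0.01017678, 0.52525045, 0.9674678 ])}
side {'vertical_fov': 44.54699835987022, 'cx': 317.88312895294763, 'cy': 197.4677265267264, 'rvec': array([ 0.38821327, -2.62753486,  1.44452517]), 'tvec': array([0.52868489, 0.1304847 , 1.15890714])}
```

View pics/top0.png

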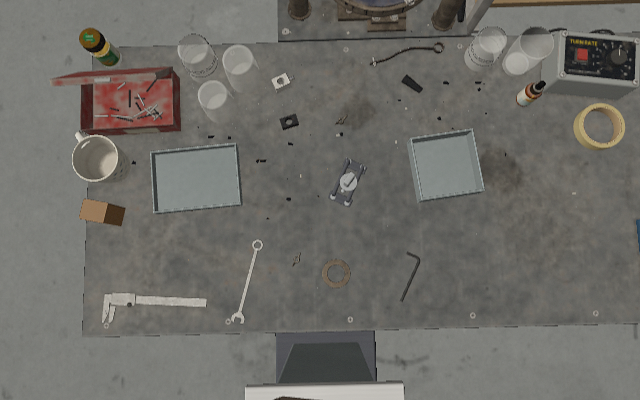

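View pics/side0.png

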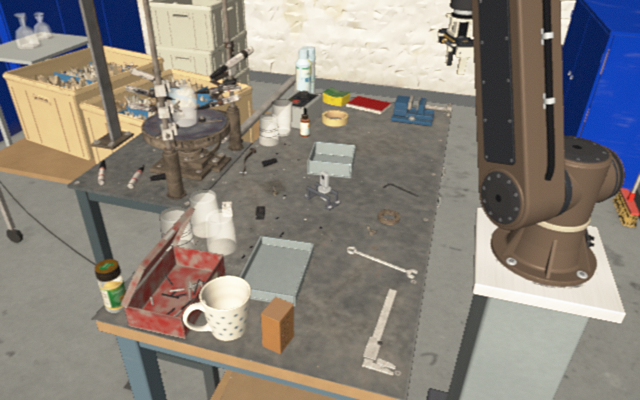

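Top view: tray at left, centred at about (196,178); box at right, about (447,165); shackle with hook at about (347,182), bars running up and to the right. I'll enlarge it to measure.

```bash
cat > h.py <<'E'
import numpy as np,cv2
from plant import ctrl
def cam(n):
    c=ctrl.camera_params(n); f=200/np.tan(np.radians(c["vertical_fov"]/2))
    K=np.array([[f,0,c["cx"]],[0,f,c["cy"]],[0,0,1]]); return K,cv2.Rodrigues(c["rvec"])[0],c["tvec"]
def pix(n,u,v,z,C=None):
    K,R,t=C or cam(n); d=R.T@np.linalg.solve(K,[u,v,1]); o=-R.T@t
    return o+d*(z-o[2])/d[2]
def proj(n,P,C=None):
    K,R,t=C or cam(n); return cv2.projectPoints(np.array(P,float).reshape(-1,1,3),cv2.Rodrigues(R)[0],t,K,None)[0][:,0]
E
python3 - <<'E'
from h import *
t=cv2.imread("pics/top0.png"); s=cv2.imread("pics/side0.png")
a=cv2.resize(t[150:215,315:380],(390,390),interpolation=cv2.INTER_CUBIC)
b=cv2.resize(s[165:215,295:345],(390,390),interpolation=cv2.INTER_CUBIC)
cv2.imwrite("pics/c1.png",np.hstack([a,b]))
K,R,T=cam("top");print("top cam at",-R.T@T)
for u,v,z in [(151,152,.026),(239,144,.026),(241,206,.026),(153,213,.026),(409,137,.045),(473,130,.045),(484,192,.045),(418,202,.045),(347,182,.082),(349,182,.035)]: print(u,v,pix("top",u,v,z).round(4))
E
```

```text
top cam at [ 0.3916056  -0.01040218  1.02884517]
151 152 [0.628  0.3461 0.026 ]
239 144 [0.6399 0.1631 0.026 ]
241 206 [0.5102 0.1595 0.026 ]
153 213 [0.5006 0.3394 0.026 ]
409 137 [ 0.6401 -0.1865  0.045 ]
473 130 [ 0.6511 -0.3171  0.045 ]
484 192 [ 0.5233 -0.3306  0.045 ]
418 202 [ 0.5066 -0.1979  0.045 ]
347 182 [ 0.5449 -0.0557  0.082 ]
349 182 [ 0.5524 -0.062   0.035 ]
```

View pics/c1.png

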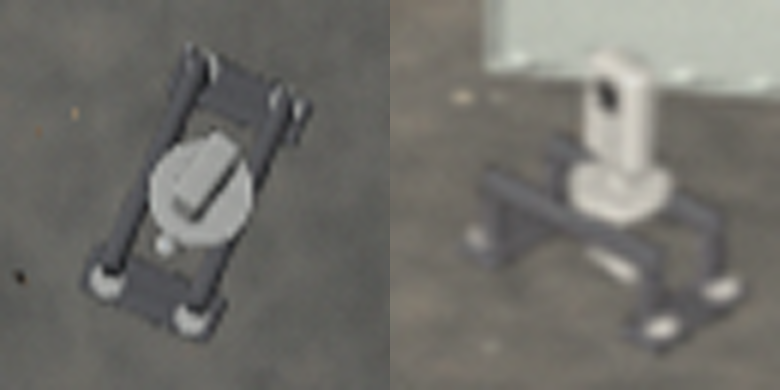

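Call:
step_arm --rows '[[[1,2,5.6,0.7,0,0,3],[1,2,5.6,0.7,0,0,3],[1,2,5.6,0.7,0,0,3],[1,2,5.6,0.7,0,0,3],[1,2,5.6,0.7,0,0,3],[1,2,5.6,0.7,0,0,3],[1,2,5.6,0.7,0,0,3],[1,2,5.6,0.7,0,0,3],[1,2,5.6,0.7,0,0,3],[1,2,5.6,0.7,0,0,2],[1,0,0,0,0,0,0]]]'

```text
clock: 1.48
tool_pos: [0.4731, -0.0544, 0.2967]
orientation: [-90.0, -0.0, 53.1]
force: [0.1, 0.1, -1.3]
opening: 0.0872
```

Run:
```python
from h import *
o=ctrl.get_obs();print({k:o[k] for k in ("clock","tool_pos","orientation","joint_pos","force")})
C=cam("wrist");im=ctrl.snapshot("wrist");np.savez("w1.npz",K=C[0],R=C[1],t=C[2])
print("cam",-C[1].T@C[2], proj("wrist",[[.55,-.06,0]],C))
cv2.imwrite("pics/w1.png",im)
```

```text
{'clock': 1.475, 'tool_pos': array([ 0.47310291, -0.05444071,  0.29668592]), 'orientation': array([-9.00076595e+01, -3.43925076e-02,  5.30692134e+01]), 'joint_pos': array([ 1.71739107e+01, -1.00453157e+00, -1.67152631e+01, -1.45036861e-02,
       -7.42569171e+01, -5.41007683e+01]), 'force': array([ 0.05906004,  0.0529849 , -1.2781161 ])}
cam [ 0.42373258 -0.12089964  0.45469913] [[277.43886199 190.03851109]]
```

View pics/w1.png

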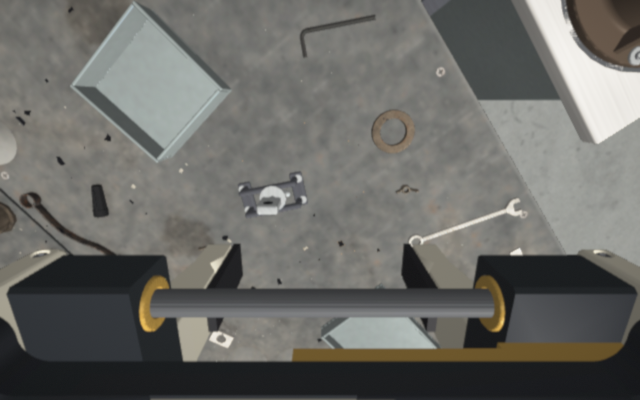

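The wrist view shows the shackle and hook at about (272,195), with the lug leaning down the image. I'll zoom in there.

Run:
```python
from h import *
im=cv2.imread("pics/w1.png")
cv2.imwrite("pics/c2.png",cv2.resize(im[160:230,225:320],None,fx=8,fy=8,interpolation=cv2.INTER_CUBIC))
d=np.load("w1.npz");C=(d["K"],d["R"],d["t"])
c=pix("wrist",275,190,0,C);print(c)
for a in (0,90):print(a,proj("wrist",[c,c+[.1*np.cos(np.radians(a)),.1*np.sin(np.radians(a)),0],c+[0,0,.08]],C))
K,R,T=cam("side");print("side cam",-R.T@T)
```

```text
[ 0.55282248 -0.06219374  0.        ]
0 [[275.         190.        ]
 [224.22723327 228.06770606]
 [266.05299308 207.19734857]]
90 [[275.         190.        ]
 [316.21807811 240.04070997]
 [266.05299308 207.19734857]]
side cam [0.2689045  1.02199578 0.72305928]
```

View pics/c2.png

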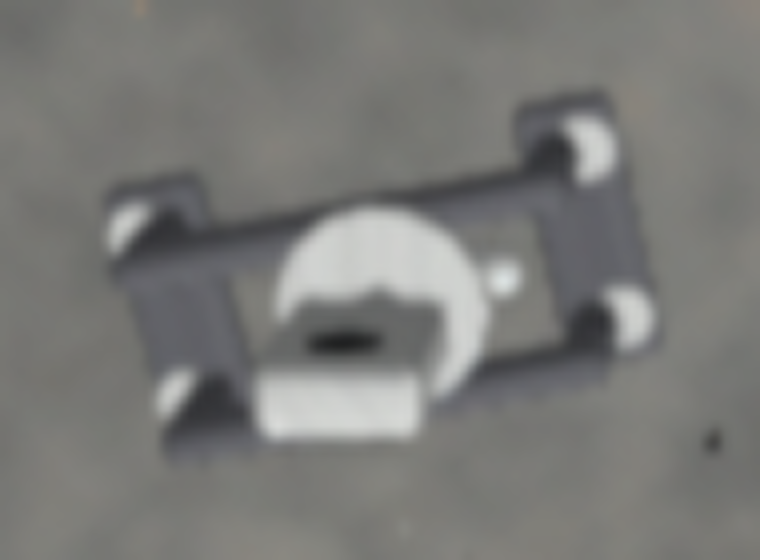

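Run:
```python
from h import *
d=np.load("w1.npz");K,R,t=d["K"],d["R"],d["t"]; o=-R.T@t
print("view axis",R[2],"f",K[0,0])
for s in [(0,0,-.15),(.03,.02,-.15),(.05,.03,-.15),(.06,.04,-.17),(-.02,-.01,-.15)]:
    C=(K,R,-R@(o+s)); print(s,o+s,proj("",[[.553,-.060,.0],[.553,-.06,.082],[.473+s[0],-.054+s[1],.297+s[2]]],C).round())
# dot positions at arm height
W=(K,R,t)
for z in(0,.005,.01): print(z,pix("",225+500/8,160+278/8,z,W),pix("top",315+165/6,150+243/6,z),pix("side",295+(615-390)/7.8,165+262/7.8,z))
```

```text
view axis [ 0.18119089  0.24257241 -0.95306269] f 321.11696782410525
(0, 0, -0.15) [ 0.42373258 -0.12089964  0.30469913] [[256. 230.]
 [236. 271.]
 [323. 261.]]
(0.03, 0.02, -0.15) [ 0.45373258 -0.10089964  0.30469913] [[266. 199.]
 [248. 230.]
 [323. 261.]]
(0.05, 0.03, -0.15) [ 0.47373258 -0.09089964  0.30469913] [[275. 179.]
 [260. 205.]
 [323. 261.]]
(0.06, 0.04, -0.17) [ 0.48373258 -0.08089964  0.28469913] [[274. 169.]
 [256. 194.]
 [323. 261.]]
(-0.02, -0.01, -0.15) [ 0.40373258 -0.13089964  0.30469913] [[248. 248.]
 [225. 293.]
 [323. 261.]]
0 [ 0.54270647 -0.04552381  0.        ] [ 0.54037136 -0.04961513  0.        ] [ 0.55366801 -0.06921288  0.        ]
0.005 [ 0.5413982  -0.04635266  0.005     ] [ 0.53964839 -0.04942456  0.005     ] [ 0.55169885 -0.06166711  0.005     ]
0.01 [ 0.54008993 -0.04718152  0.01      ] [ 0.53892541 -0.04923399  0.01      ] [ 0.5497297  -0.05412133  0.01      ]
```

Call:
step_arm --rows '[[[1,0.4,0,-5,0,0,0],[1,0.4,0,-5,0,0,0],[1,0.2,-1,-5,0,0,0],[1,0,0,0,0,0,0]]]'

```text
clock: 2.02
tool_pos: [0.4788, -0.0696, 0.1435]
orientation: [-89.7, 0.3, 52.6]
force: [0.0, 0.3, 2.2]
opening: 0.0877
```

Run:
```python
from h import *
C=cam("wrist");im=ctrl.snapshot("wrist");np.savez("w2.npz",K=C[0],R=C[1],t=C[2])
cv2.imwrite("pics/w2full.png",im)
p=proj("",[[.553,-.06,.03]],C)[0].round().astype(int);print(p)
x,y=p[0]-65,p[1]-50;print("crop origin",x,y)
cv2.imwrite("pics/c3.png",cv2.resize(im[y:y+100,x:x+130],None,fx=6,fy=6,interpolation=cv2.INTER_CUBIC))
```

```text
[264 254]
crop origin 199 204
```

View pics/c3.png

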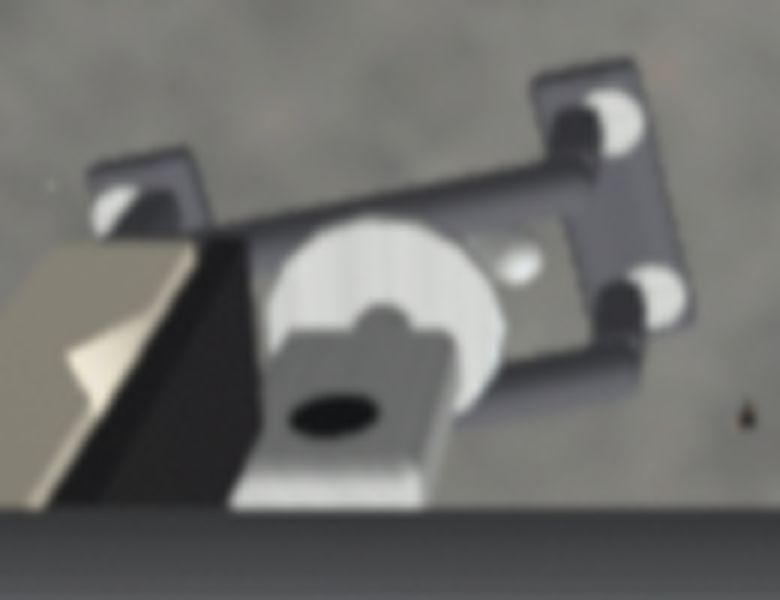

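Run:
```python
from h import *
L=lambda n:(lambda d:(d["K"],d["R"],d["t"]))(np.load(n))
W1,W2,T=L("w1.npz"),L("w2.npz"),cam("top")
def tri(o):
    A=[];b=[]
    for C,(u,v) in o:
        K,R,t=C;d=R.T@np.linalg.solve(K,[u,v,1]);d/=np.linalg.norm(d);M=np.eye(3)-np.outer(d,d);A.append(M);b.append(M@(-R.T@t))
    return np.linalg.lstsq(np.vstack(A),np.hstack(b),rcond=None)[0].round(4)
w1=lambda x,y:(225+x/8,160+y/8)
w2=lambda x,y:(199+x/6,204+y/6)
tp=lambda x,y:(315+x/6,150+y/6)
print("dot",tri([(W1,w1(500,278)),(W2,w2(519,260)),(T,tp(165,243))]))
print("collar",[pix("",*p,.038,C).round(4) for C,p in((W1,w1(380,310)),(W2,w2(385,325)),(T,tp(203,190)))], tri([(W1,w1(380,310)),(W2,w2(385,325)),(T,tp(203,190))]))
print("lugtop",pix("",*w1(339,408),.082,W1))
for n,C,a,b in(("far bar w2",W2,w2(230,222),w2(550,165)),("w1 far",W1,w1(215,245),w1(530,180)),("near w2",W2,w2(500,375),w2(610,350)),("top L",T,tp(115,262),tp(188,75)),("top R",T,tp(203,300),tp(285,105))):
    p,q=pix("",*a,.036,C),pix("",*b,.036,C);v=q-p;print(n,np.degrees(np.arctan2(v[1],v[0])),p,q)
for n,C,a,b,z in(("lug w1",W1,w1(258,440),w1(420,440),.082),("lug w2 base",W2,w2(285,330),w2(445,333),.045),("lug w2 topedge",W2,w2(250,460),w2(430,462),.082)):
    p,q=pix("",*a,z,C),pix("",*b,z,C);v=q-p;print(n,np.degrees(np.arctan2(v[1],v[0])),np.linalg.norm(v))
# feet plate corners bench z~.004 in w1
print([pix("",*w1(*p),.004,W1).round(4) for p in((107,190),(605,95),(655,345),(175,455))])
```

```text
dot [ 0.5382 -0.0488  0.0161]
collar [array([ 0.5526, -0.0596,  0.038 ]), array([ 0.5526, -0.0598,  0.038 ]), array([ 0.5526, -0.0616,  0.038 ])] [ 0.5516 -0.0607  0.0413]
lugtop [ 0.55399526 -0.05775496  0.082     ]
far bar w2 153.28937205113098 [ 0.56084445 -0.08635223  0.036     ] [ 0.51705322 -0.06431736  0.036     ]
w1 far 154.99570419543255 [ 0.56813909 -0.08493346  0.036     ] [ 0.51856273 -0.0618111   0.036     ]
near w2 156.55601442203593 [ 0.54506496 -0.04194971  0.036     ] [ 0.52899131 -0.03497937  0.036     ]
top L -22.77452795717109 [ 0.52914295 -0.03118613  0.036     ] [ 0.59267389 -0.05785885  0.036     ]
top R -24.464047033411884 [ 0.51544128 -0.06042314  0.036     ] [ 0.58140586 -0.09043496  0.036     ]
lug w1 143.0782446300299 0.024949870419845043
lug w2 base 141.24810813809987 0.02355160849669228
lug w2 topedge 141.6875020423267 0.023193648666300682
[array([ 0.588 , -0.1017,  0.004 ]), array([ 0.5054, -0.0615,  0.004 ]), array([ 0.5269, -0.019 ,  0.004 ]), array([ 0.6117, -0.0558,  0.004 ])]
```

Measured: bars yaw about -24.5°, lug and visible arm tip yaw about -38°, with the tip triangulated at z≈16 mm between the bars. So the arms look to be roughly along the bars already, which contradicts the description. I'll settle this physically: grasp the lug on its wide faces and lift gently while watching the force.

Call:
step_arm --rows '[[[1,0.8,0.1,0,0,0,10],[1,0.8,0.1,0,0,0,10],[1,0.8,0.1,0,0,0,10],[1,0.8,0.1,0,0,0,10],[1,0.8,0.1,0,0,0,10],[1,0.8,0.1,0,0,0,10],[1,0.8,0.1,0,0,0,10],[1,0.8,0.1,0,0,0,10],[1,0.8,0.1,0,0,0,9],[1,0,0,0,0,0,0],[1,0,0,0,0,0,0]]]'

```text
clock: 3.45
tool_pos: [0.5543, -0.0588, 0.148]
orientation: [-90.1, 0.1, 141.6]
force: [-0.1, 0.2, -0.2]
opening: 0.0876
```

Run:
```python
from h import *
o=ctrl.get_obs();print(o["tool_pos"],o["orientation"],o["joint_pos"],o["force"])
C=cam("wrist");im=ctrl.snapshot("wrist");np.savez("w3.npz",K=C[0],R=C[1],t=C[2])
cv2.imwrite("pics/w3.png",im); print(proj("",[[.5526,-.06,.0865],o["tool_pos"]],C))
```

```text
[ 0.55432371 -0.05884126  0.14803958] [-9.00793658e+01  7.21575254e-02  1.41552853e+02] [ 1.40725309e+01  1.32344730e+01 -2.06360229e+01  1.08147347e-02
 -5.60226159e+01  3.74743364e+01] [-0.14364405  0.16953536 -0.18833126]
[[323.91115888 220.78701458]
 [321.10373176 259.73880595]]
```

View pics/w3.png

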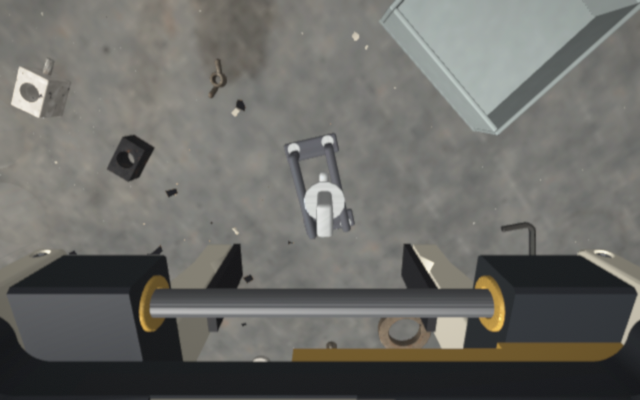

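The lug is centred between the jaws at (324,221), and the arm tip shows between the bars at (323,177). Descending and gripping.

Call:
step_arm --rows '[[[1,-0.1,-0.1,-4,0,0,0],[1,-0.1,0,-4,0,0,0],[1,0,0,-1.8,0,0,0],[1,0,0,0,0,0,0],[-1,0,0,0,0,0,0],[-1,0,0,0,0,0,0],[-1,0,0,0,0,0,0],[-1,0,0,0,0,0,0],[-1,0,0,0,0,0,0],[-1,0,0,0,0,0,0]]]'

```text
clock: 4.75
tool_pos: [0.552, -0.0597, 0.0486]
orientation: [-90.0, -0.0, 141.8]
force: [-0.6, -1.3, 0.6]
opening: 0.0333
```

Call:
step_arm --rows '[[[-1,0,0,0,0,0,0],[-1,0,0,0,0,0,0],[-1,0,0,0,0,0,0],[-1,0,0,0,0,0,0]]]'

```text
clock: 5.25
tool_pos: [0.552, -0.0598, 0.0485]
orientation: [-90.0, -0.0, 141.8]
force: [-0.5, 0.4, -0.6]
opening: 0.012
```

Call:
step_arm --rows '[[[-1,0,0,0.4,0,0,0],[-1,0,0,0,0,0,0],[-1,0,0,0,0,0,0]]]'

```text
clock: 5.62
tool_pos: [0.552, -0.0597, 0.0526]
orientation: [-90.0, 0.0, 141.8]
force: [0.0, 0.2, -0.8]
opening: 0.0117
```

Call:
step_arm --rows '[[[-1,0,0,0.3,0,0,0],[-1,0,0,0.3,0,0,0],[-1,0,0,0,0,0,0],[-1,0,0,0,0,0,0]]]'

```text
clock: 6.12
tool_pos: [0.552, -0.0597, 0.0586]
orientation: [-90.0, 0.0, 141.8]
force: [-0.3, -0.5, -0.3]
opening: 0.0119
```

Call:
step_arm --rows '[[[-1,0,0,0,0,0,7],[-1,0,0,0,0,0,6],[-1,0,0,0.4,0,0,0],[-1,0,0,0,0,0,0],[-1,0,0,0,0,0,0]]]'

```text
clock: 6.75
tool_pos: [0.552, -0.0597, 0.0626]
orientation: [-90.0, 0.0, 154.7]
force: [0.1, -0.0, -0.6]
opening: 0.0117
```

Run:
```python
from h import *
im=ctrl.snapshot("side");w=ctrl.snapshot("wrist")
a=cv2.resize(im[150:220,280:350],(420,420),interpolation=cv2.INTER_CUBIC)
b=cv2.resize(w[120:250,260:390],(380,420)[:1]*2,interpolation=cv2.INTER_CUBIC)
cv2.imwrite("pics/l1.png",np.hstack([a[:380],b]))
```

```text
(no output)
```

View pics/l1.png

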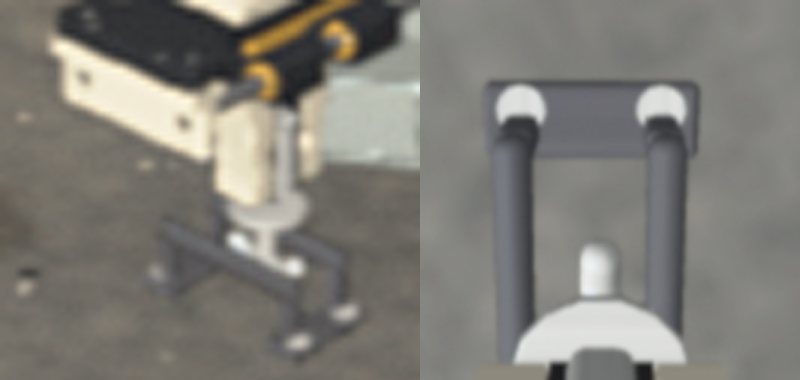

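The side and wrist views both show the arms lying along the bars and rising freely between them, with the shackle still on the bench. So the hook was already turned, and a further quarter turn would catch it. I only needed to align it by 13°. Lifting straight out.

Call:
step_arm --rows '[[[-1,0,0,1,0,0,0],[-1,0,0,1,0,0,0],[-1,0,0,1,0,0,0],[-1,0,0,2,0,0,0],[-1,0,0,4,0,0,0],[-1,0,0,5,0,0,0],[-1,1.3,-5,0,0,0,8],[-1,1.3,-5,0,0,0,8],[-1,1.3,-5,0,0,0,9],[-1,0,-4.8,0,0,0,0],[-1,0,0,0,0,0,0]]]'

```text
clock: 8.22
tool_pos: [0.5904, -0.2608, 0.2025]
orientation: [-90.0, -0.0, 179.5]
force: [0.5, 1.2, -1.8]
opening: 0.0119
```

Call:
step_arm --rows '[[[-1,0,0,0,0,-9,0],[-1,0,0,0,0,-9,0],[-1,0,0,0,0,-9,0],[-1,0,0,0,0,-9,0],[-1,0,0,0,0,-9,0],[-1,0,0,0,0,0,0],[-1,0,0,0,0,0,0]]]'

```text
clock: 9.1
tool_pos: [0.5899, -0.2577, 0.2019]
orientation: [-90.7, 42.1, 179.7]
force: [-0.4, 0.1, -0.6]
opening: 0.012
```

Run:
```python
from h import *
o=ctrl.get_obs();print(o["tool_pos"],o["joint_pos"],o["opening"])
cv2.imwrite("pics/s2.png",cv2.resize(ctrl.snapshot("side")[60:240,230:430],None,fx=3,fy=3,interpolation=cv2.INTER_CUBIC))
from scipy.spatial.transform import Rotation as Q
print(Q.from_euler("xyz",o["orientation"],degrees=True).as_matrix().round(3))
```

```text
[ 0.58985229 -0.25765806  0.20188761] [-14.71680225   3.8080745  -26.62386635 -29.67815595 -21.06652135
 128.79876826] 0.011974947022178693
[[-0.742  0.67   0.002]
 [ 0.004  0.008 -1.   ]
 [-0.67  -0.742 -0.009]]
```

View pics/s2.png

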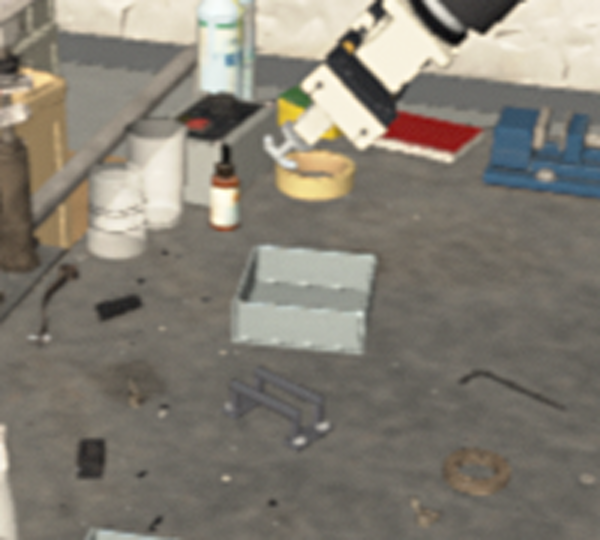

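Hook held, leaning about 42° over the box; shackle still standing. Lowering into the box.

Call:
step_arm --rows '[[[-1,0,0,-4,0,0,0],[-1,0,0,-4,0,0,0],[-1,0,0,-4,0,0,0],[-1,0,0,-2,0,0,0],[-1,0,0,0,0,0,0],[-1,0,0,-0.6,0,0,0],[-1,0,0,-0.5,0,0,0],[-1,0,0,0,0,0,0]]]'

```text
clock: 10.15
tool_pos: [0.5895, -0.2571, 0.05]
orientation: [-90.7, 42.1, 179.7]
force: [0.7, 0.4, -0.9]
opening: 0.0119
```

Call:
step_arm --rows '[[[-1,0,0,-0.2,0,0,0],[-1,0,0,0,0,0,0],[-0.1,0,0,0,0,0,0],[-0.1,0,0,0,0,0,0],[-0.1,0,0,0,0,0,0],[-0.1,0,0,0,0,0,0],[-0.1,0,0,0,0,0,0],[-0.1,0,0,0,0,0,0]]]'

```text
clock: 11.15
tool_pos: [0.5894, -0.2572, 0.0476]
orientation: [-90.7, 42.1, 179.6]
force: [0.1, -0.0, -0.4]
opening: 0.0396
```

Call:
step_arm --rows '[[[-0.1,-1.5,0,1.5,0,0,0],[-0.1,-2,0,2,0,0,0],[-0.1,-2,0,3,0,0,0],[0,0,0,5,0,0,0],[1,0,0,5,0,9,0],[1,0,5,0,0,9,0],[1,0,5,0,0,9,0],[1,0,5,0,0,9,0],[1,0,5,0,0,9,0],[1,0,0,0,0,0,0],[1,0,0,0,0,0,0]]]'

```text
clock: 12.52
tool_pos: [0.5302, -0.0825, 0.1811]
orientation: [-92.7, 6.3, 179.8]
force: [-0.4, -0.1, 0.4]
opening: 0.0882
```

Run:
```python
from h import *
o=ctrl.get_obs();print(o["tool_pos"],o["orientation"],o["joint_pos"],o["opening"])
t=ctrl.snapshot("top");C=cam("wrist");w=ctrl.snapshot("wrist");cv2.imwrite("pics/w4raw.png",w);np.savez("w4.npz",K=C[0],R=C[1],t=C[2])
print(proj("",[[.558,-.0595,.036],[.58,-.258,0]],C))
a=cv2.resize(t[115:215,320:490],None,fx=4,fy=4,interpolation=cv2.INTER_CUBIC)
cv2.imwrite("pics/t2.png",a)
```

```text
[ 0.53018452 -0.08253094  0.18105469] [-92.73385847   6.31996089 179.77975013] [ 10.99070881   6.11845757 -24.38655087  -1.82848938 -52.78034623
  79.96064511] 0.08815706949107611
[[303.86540971 176.50845017]
 [496.5459546  152.63170822]]
```

View pics/t2.png

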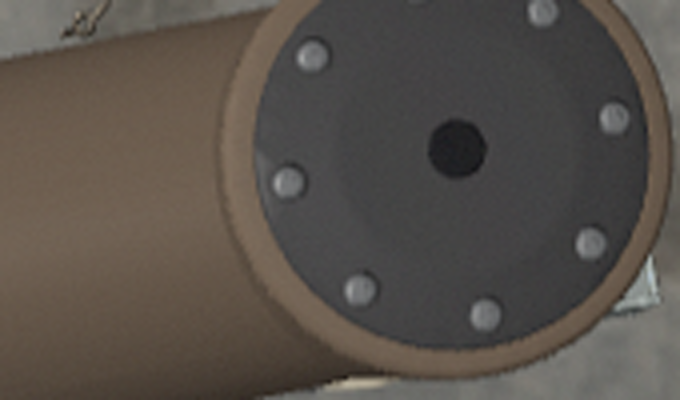

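The arm blocks the top view. The wrist picture holds both the box and the shackle, so I'll use that.

Run:
```python
import cv2
w=cv2.imread("pics/w4raw.png")
cv2.imwrite("pics/w4c.png",cv2.resize(w[90:240,240:580],(800,353),interpolation=cv2.INTER_CUBIC))
```

```text
(no output)
```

View pics/w4c.png

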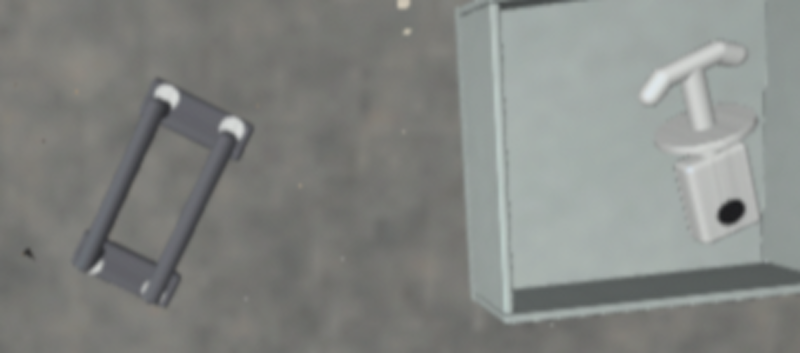

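The hook lies in the box and the shackle stands alone. Now measuring the shackle's bars.

Run:
```python
from h import *
d=np.load("w4.npz");C=(d["K"],d["R"],d["t"])
P=[pix("",240+x/2.353,90+y/2.353,.036,C) for x,y in((165,103),(92,258),(232,133),(155,290))]
for p in P:print(p.round(4))
print("c",np.mean(P,0))
for i,j in((0,1),(2,3)):
    v=P[i]-P[j];print(np.degrees(np.arctan2(v[1],v[0])),np.linalg.norm(v))
Q=[pix("",240+x/2.353,90+y/2.353,.004,C) for x,y in((155,76),(254,127),(168,306),(73,267))]
print("feet",np.mean(Q,0),[q.round(4) for q in Q]); v=Q[0]-Q[3];print(np.degrees(np.arctan2(v[1],v[0])))
o=ctrl.get_obs();print(o["tool_pos"],o["orientation"])
```

```text
[ 0.5988 -0.0659  0.036 ]
[ 0.5348 -0.0346  0.036 ]
[ 0.5869 -0.093   0.036 ]
[ 0.5212 -0.0611  0.036 ]
c [ 0.56040886 -0.06365193  0.036     ]
-26.0797000566226 0.07127742984999609
-25.89666525507472 0.07304556777119947
feet [ 0.5574373  -0.06140494  0.004     ] [array([ 0.6109, -0.0589,  0.004 ]), array([ 0.5887, -0.103 ,  0.004 ]), array([ 0.506 , -0.0641,  0.004 ]), array([ 0.5242, -0.0197,  0.004 ])]
-24.371636690797768
[ 0.52959259 -0.08361324  0.18133579] [-92.7309132    6.33914734 179.67483175]
```

Run:
```python
from h import *
from scipy.spatial.transform import Rotation as Q
o=ctrl.get_obs();a=Q.from_euler("xyz",o["orientation"],degrees=True);b=Q.from_euler("xyz",[-90,0,155],degrees=True);m=Q.from_euler("xyz",[-90,0,179.7],degrees=True)
print((m*a.inv()).as_rotvec(degrees=True),(b*m.inv()).as_rotvec(degrees=True),np.array([.559,-.062,.012])-o["tool_pos"])
```

```text
[-2.69350856  6.35273537 -0.12593491] [ 0.00000000e+00  1.60265873e-15 -2.47000000e+01] [ 0.02940741  0.02161324 -0.16933579]
```

Call:
step_arm --rows '[[[1,0,0,0,-2.7,6.4,0],[1,1,0.7,-1,0,0,-8.3],[1,1,0.7,-1,0,0,-8.3],[1,0.9,0.8,-2,0,0,-8.1],[1,0,0,-3,0,0,0],[1,0,0,0,0,0,0],[1,0,0,0,0,0,0]]]'

```text
clock: 13.5
tool_pos: [0.5596, -0.0617, 0.1127]
orientation: [-90.0, 0.0, 155.1]
force: [0.3, -0.5, 0.5]
opening: 0.0877
```

Call:
step_arm --rows '[[[1,0,0,-4,0,0,0],[1,0,0,-4,0,0,0],[1,0,0,-1.9,0,0,0],[1,0,0,0,0,0,0],[-1,0,0,0,0,0,0],[-1,0,0,0,0,0,0],[-1,0,0,0,0,0,0],[-1,0,0,0,0,0,0],[-1,0,0,0,0,0,0],[-1,0,0,0,0,0,0],[-1,0,0,0,0,0,0]]]'

```text
clock: 14.88
tool_pos: [0.5594, -0.0609, 0.0127]
orientation: [-90.0, -0.0, 155.2]
force: [-0.7, 0.2, 2.2]
opening: 0.0398
```

Call:
step_arm --rows '[[[-1,0,0,0.5,0,0,0],[-1,0,0,2,0,0,0],[-1,0,0,4,0,0,0],[-1,0,0,4,0,0,0],[-1,0.2,5.2,0,0,0,5],[-1,0.2,5.2,0,0,0,5],[-1,0.2,5.2,0,0,0,5],[-1,0.2,5.2,0,0,0,5],[-1,0.2,5.2,0,0,0,5],[-1,0.1,5.2,0,0,0,3],[-1,0,0,0,0,0,0],[-1,0,0,0,0,0,0]]]'

```text
clock: 16.38
tool_pos: [0.5696, 0.2509, 0.117]
orientation: [-90.0, -0.1, -176.8]
force: [-0.2, 0.1, -2.2]
opening: 0.0394
```

Run:
```python
from h import *
o=ctrl.get_obs();print(o["tool_pos"],o["orientation"],o["opening"],o["force"])
cv2.imwrite("pics/w5raw.png",ctrl.snapshot("wrist")); s=ctrl.snapshot("side");t=ctrl.snapshot("top");cv2.imwrite("pics/t3.png",t)
```

```text
[0.56962892 0.25090773 0.11702331] [-8.99534494e+01 -1.32252756e-01 -1.76804851e+02] 0.03943939980889497 [-0.15325247  0.12340707 -2.15545473]
```

Call:
step_arm --rows '[[[-1,0,0,-4,0,0,0],[-1,0,0,-4,0,0,0],[-1,0,0,-1.3,0,0,0],[-1,0,0,-0.3,0,0,0],[-1,0,0,0,0,0,0],[-1,0,0,0,0,0,0]]]'

```text
clock: 17.27
tool_pos: [0.5712, 0.2517, 0.0231]
orientation: [-90.1, 0.1, -176.8]
force: [0.4, 0.9, -2.3]
opening: 0.0397
```

Call:
step_arm --rows '[[[-1,0,0,-0.3,0,0,0],[-1,0,0,0,0,0,0],[-1,0,0,0,0,0,0]]]'

```text
clock: 17.65
tool_pos: [0.5703, 0.2511, 0.0187]
orientation: [-90.0, -0.0, -176.8]
force: [-0.7, 0.4, -1.8]
opening: 0.0397
```

Call:
step_arm --rows '[[[-1,0,0,-0.1,0,0,0],[-1,0,0,0,0,0,0],[0.4,0,0,0,0,0,0],[0.4,0,0,0,0,0,0],[0.4,0,0,0,0,0,0],[0.4,0,0,0,0,0,0],[0.4,0,0,0,0,0,0]]]'

```text
clock: 18.52
tool_pos: [0.5704, 0.2511, 0.0176]
orientation: [-90.0, -0.0, -176.8]
force: [0.1, 0.4, -0.6]
opening: 0.0611
```

Call:
step_arm --rows '[[[0.4,0,0,2,0,0,0],[0.4,0,0,5,0,0,0],[0.4,0,0,5,0,0,0],[0.4,0,0,5,0,0,0],[0.4,0,-5,2,0,0,0],[0.4,0,-5,2,0,0,0],[0.4,-1,-5,0,0,0,0],[0.4,-1,-5,0,0,0,0],[0.4,-1,-5,0,0,0,0],[0.4,-1,0,0,0,0,0],[0.4,0,0,0,0,0,0]]]'

```text
clock: 19.9
tool_pos: [0.53, 0.001, 0.2279]
orientation: [-90.0, -0.0, -176.9]
force: [1.3, 0.6, -0.3]
opening: 0.0617
```

Run:
```python
from h import *
o=ctrl.get_obs();print(o["clock"],o["tool_pos"],o["opening"],o["force"])
t=ctrl.snapshot("top");w=ctrl.snapshot("wrist");s=ctrl.snapshot("side")
a=cv2.resize(t[125:225,140:250],(400,364));b=cv2.resize(s[130:310,230:380],(400,480))[:, :]
c=cv2.resize(w,(400,250))
out=np.zeros((590,800,3),np.uint8);out[:364,:400]=a;out[:480,400:]=b;out[364:590,:362]=cv2.resize(w,(362,226))
cv2.imwrite("pics/fin.png",out)
```

```text
19.9 [0.52998742 0.00098864 0.22793627] 0.061710358515451376 [ 1.27630843  0.57743801 -0.28825331]
```

View pics/fin.png

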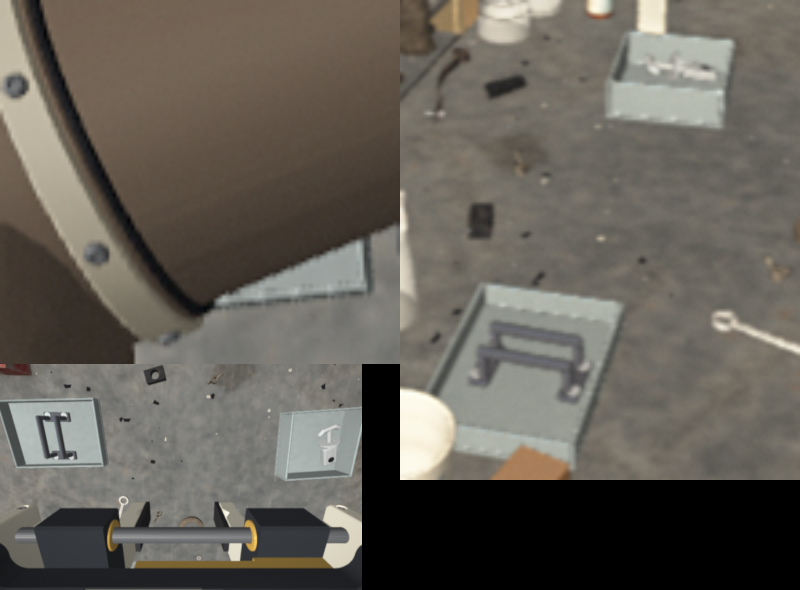

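The side and wrist views agree: the hook lies in the box, and the shackle stands on its feet on the tray's floor, clear of the walls. The arm is clear of everything.

```bash
python3 -c "
from plant import ctrl
print(ctrl.close_job())"
```

```text
the job is handed in; nothing more can be done
None
```

The hook is lying in the square box and the shackle is standing on its feet on the long tray's floor. I handed the job in at about 20 s of the 54 s allowed.

**No quarter turn:** the description says the hook starts across the bars, but my measurements disagreed. The lug and a visible arm tip were only about 13° off the bars' direction. After a 10 mm lift, past the 8 mm of free lift, I felt no catch. I then twisted it just 13° to line it up and lifted it out; the shackle stayed on the bench. A quarter turn would have caught the arms under the bars.

**Placing:** I released the hook leaning about 42° so that it fell flat in the box. I gripped the shackle over its bars (39.8 mm measured, 40 mm expected) and set it down in the middle of the tray.

**Last checks:** the final side and wrist pictures show the hook inside the box, and the shackle flat and clear of the tray walls. The gripper was clear of everything. The arm blocked the top camera in both later checks, so those checks rest on the side and wrist views. The highest force reading I saw at the end of a move was about 2 N.

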